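# Close the pressure vessel to its preset torque

## Robot

A 6-joint arm with a two-finger parallel gripper is mounted at the origin on a cart in front of the work surface, level with it; the furniture and walls round the work are solid. World frame = base frame: x ahead of the robot, y to its left, z up, the work surface at z = 0. Lengths are in m, angles in rad, forces in N, time in s.
With the tool pointing down it reaches from about 0.25 to 0.775 m from the base axis. Payload 4 kg.
Tool frame: the origin (TCP) lies midway between the tips of the shut fingers; the grasp point (between the pads) lies 19 mm behind it (robot.tcp_to_grasp is the distance from the TCP to the grasp point, in m); z points along the fingers, y is the line along which they close (so a half turn about z gives the same grasp; the last joint's range is limited). The gripper opens to 94 mm and grips with 3 to 60 N. Pads are 16 mm wide; open, the fingers measure 119 mm over their backs; the gripper's body (75 mm by 177 mm) begins 78 mm behind the grasp point.
Start: joints at [1.213, 0.087, 1.371, -0, 1.684, -0.103], TCP at [0.139, 0.532, 0.171] pointing down, gripper open.
Joint ranges: [-3.1, 3.1], [-0.76, 2.03], [0.27, 2.55], [-1.08, 4.22], [0.17, 2.65], [-2.57, 2.57]. Speed limits (rad/s): [2.79, 2.79, 3.14, 3.14, 3.14, 3.14].

## Interface

Orientations are given as [roll, pitch, yaw] about the fixed x, y, z axes, in that order (R = Rz(yaw) Ry(pitch) Rx(roll)).
In Python, from bench import robot, viewer gives the robot as it stands. The module is installed in compiled form; this text tells all that it offers.
- The arm moves only by the shell command python3 -m handwheel 'ROWS' [OPENING]. ROWS is JSON, a list of rows, each a list of 6 numbers: the shift along the tool's x, y, z in units of 0.2 m (1.0 is 0.2 m), then the turn, a rotation vector about the tool's x, y, z in units of 30 degrees (1.0 is 30 degrees). In form: [[x, y, z, wx, wy, wz], ...]. A call has 1 to 10 rows; each row is the pose to reach, as a shift and turn from the pose commanded when the call began, along the tool's axes at that moment; what a row does not reach only later rows make up. A row lasts 1/12 s, in which the tool goes at most 41.7 mm and 7.16 degrees, less where a joint would pass 70% of its speed; a pose out of reach is approached as far as the arm can. A call with a number of a shift or a turn outside -1 to 1 is refused whole. A call with a gripper value outside its range is refused whole. OPENING is the gripper's target within -1 to 1 (shut at 1, half-way at 0, fully open at -1), set as the call begins (- or left out, the last holds). The fingers move at their own pace and stop on an object; the grip force is fixed at half the most. Time passes only in rows, so rows that repeat a pose let the fingers close. It gives the time, the measured TCP pose, the force, the opening and the grip force at its end, in the units of the state.
- robot.get_obs(): the state, without advancing time (a new reading comes with each control period).
- viewer.snapshot(name): name is "scene" or "top" or "wrist"; returns the picture (480x640x3 uint8, red, green, blue); there is no depth.
- viewer.calibration(name): a dict with "fx", "fy", "cx", "cy" (pixels), "k1" (the pictures are not rectified: a ray, as slopes to the right and down, at radius r is drawn at 1 + k1 r^2 times it, then the intrinsics apply), "R" (3x3) and "t" (3): a world point X has camera coordinates R X + t. Camera axes: x right, y down, z forward; pixel columns grow to the right and rows downward; lengths in m; the calibration is good to about 2 mm. A picture is of the moment at which its call begins: read the wrist's pose just before it. calibration takes no time and is no camera call; for the wrist camera it gives the pose at the moment of the call.
- robot.close_job(): hands the job in; it is judged then, once.
The state is a dict: "time": time; "joint_positions": joint angles; "qvel": joint speeds; "joint_torque": joint torques, N m; "tool_pos": TCP position; "ee_rot": TCP orientation; "wrist_force": force on the tool from outside, world axes, zero at the start; "wrist_torque": the same for the moment, N m; "width": finger opening in m; "finger_force": force on a finger pad.
Only numpy, scipy, OpenCV 4.12 (cv2) and the standard library are available. Lean on these libraries where they do the work, as an engineer would, in place of code of your own. Each camera call takes 0.05 s, during which the arm holds its last target. There are 200 camera calls.

## Task

The steel pressure vessel that leans in the closing stand has to be closed: with the preset torque wrench that is already on its cap, turn the cap clockwise (as seen looking down on the cap) until the wrench clicks over, and stop there without forcing it on past the click. Then let go so that the wrench springs straight again, leave it on the cap, and leave the other things on the bench as they stand.

Things in the scene. Friction and masses are not known exactly. Their poses are not given: they have to be found in the camera images.
- stand: Closing stand, fixed to the bench: grey base plate 140 x 136 mm, four rods and a leaning aluminium plate that holds a steel vessel of 80 mm diameter with a knurled cap of 88 mm. Vessel and cap lean 28 degrees from upright, roughly towards the robot (world -x). Origin: middle of the underside; z up; the vessel leans to its -x.
- cap_axis (a point): Point on the turning axis of the cap, at the middle of the wrench's thickness. z points up along the axis, out of the vessel and leaning 28 degrees towards the stand's -x; x and y turn with the cap. The round blue wrench head (66 mm diameter, 26 mm thick) lies about this point; its steel core ends 17 mm above it along z. Tightening turns about negative z (clockwise looking down on the cap).
- wrench_grip (a point): Middle of the wrench's orange grip (black ribs), 145 mm from the cap's axis: a flat-sided bar 96 mm long (x, outward along the handle), 24 mm wide (y, the way it swings) and 30 mm thick (z, parallel to the cap's axis). It starts on the right of the stand, seen from the robot, and tightening swings it towards the robot, down a plane that slopes 28 degrees. It stays 110 mm or more above the bench.
- cap (a joint): Turn of the cap in rad, growing as it is tightened; starts between -0.05 and 0.35. It is stiff (about 1.1 N m to start it) and stiffens as the gasket is squeezed, to 1.8 N m where the wrench clicks, at about 0.52 rad. Thread friction keeps it where it is left.
- wrench (a joint): Break angle of the wrench about the cap's axis, in rad: turn of the handle relative to head and cap. 0 (straight) until the click at 1.8 N m (about 12 N at mid grip); then the handle gives way, this grows, the torque falls and the cap stands still. A solid stop follows at 0.20; pulling on would turn the cap too far. Let go, it springs back to 0. Red index lines on head and core meet at 0.
- spare_vessel: A second closed steel vessel, 88 mm diameter, 134 mm high (143 with its hex head), standing upright and loose further to the left. Origin at the middle of its underside. Bystander.
- amber_bottle: Brown glass bottle with black cap, 52 mm diameter, 98 mm high, standing close behind the stand, a little to its left. Origin at the middle of its underside. Bystander.
- wash_bottle: White squeeze bottle with red top and bent spout, 64 x 100 mm, 219 mm high, further to the left. Origin at the middle of its underside. Bystander.
- tape_roll: Roll of cream tape lying flat, 72 mm diameter, 18 mm high, to the right, near the bench edge. Origin at the middle of its underside. Bystander.

How it is judged:
On the way:
1. the wrench clicks over with the cap tightened (value of joint wrench above 0.04 rad and value of joint cap above 0.46 rad), for 0.1 s.
At the end, for the whole second after the job is handed in: The cap stands at its click torque (0.46 to 0.60 rad), the wrench has sprung back straight (under 0.04 rad) and rests on the cap (value of joint cap between 0.46 and 0.6 rad and value of joint wrench below 0.04 rad and velocity of joint cap below 0.05 rad/s); the robot touches nothing.
It fails at once if the cap is over-tightened: forced past the click (beyond 0.60 rad) (value of joint cap above 0.6 rad).
It fails at once if a bystander is shifted by more than 30 mm (distance of any of spare_vessel, amber_bottle, wash_bottle, tape_roll from where it was at the start of the episode above 0.03 m).
It fails at once if a bystander is tipped (angle between any of spare_vessel, amber_bottle, wash_bottle's own z axis and vertical above 0.5 rad).
It also fails if it takes over 38 s, if anything falls off the work surface, if the arm or the gripper's body presses on something with over 40 N, if the wrist force passes 120 N, or if a joint passes its speed limit or range.

## Working session

There is one attempt and no reset: what is moved stays moved. The work goes in short steps, Python scripts to look and compute and a shell command to move; the robot and the scene stay as the last step left them, time stands still between calls to the robot, and variables do not carry over. Pictures are saved under pics/ and viewed, at most 10 in all, crops included, and the job is handed in when it is done.

```bash
mkdir -p pics; python3 - <<'E'
from bench import robot, viewer
import cv2
o=robot.get_obs()
print({k:o[k] for k in('time','tool_pos','ee_rot','width','wrist_force')})
for n in('scene','top'):
    im=viewer.snapshot(n); cv2.imwrite(f'pics/{n}0.png',im[:,:,::-1])
    c=viewer.calibration(n); print(n,c)
E
```

```text
{'time': 0.0, 'tool_pos': array([0.13840374, 0.53163956, 0.16951465]), 'ee_rot': array([-3.13940752e+00, -2.24062049e-04,  2.88679566e+00]), 'width': 0.09382321903731822, 'wrist_force': array([-0.07868738,  0.7321051 , -1.03422373])}
scene {'fx': 433.7279024476688, 'fy': 433.7279024476688, 'cx': 322.7421545388894, 'cy': 243.65702624299155, 'k1': 0.009782847554263221, 'R': array([[ 0.6079595 , -0.79386078, -0.01305014],
       [-0.60776463, -0.45474007, -0.65102506],
       [ 0.51088884,  0.40372828, -0.75894405]]), 't': array([-0.4123565 ,  0.39570645,  0.79094965])}
top {'fx': 491.58747961422677, 'fy': 491.58747961422677, 'cx': 316.111849523157, 'cy': 237.7968432717355, 'k1': -0.06709659975257753, 'R': array([[-0.00454935, -0.99998728, -0.00217745],
       [-0.97862338,  0.00489985, -0.20560223],
       [ 0.20561028,  0.00119555, -0.97863322]]), 't': array([-0.10276633,  0.58038366,  1.17105918])}
```

View pics/scene0.png

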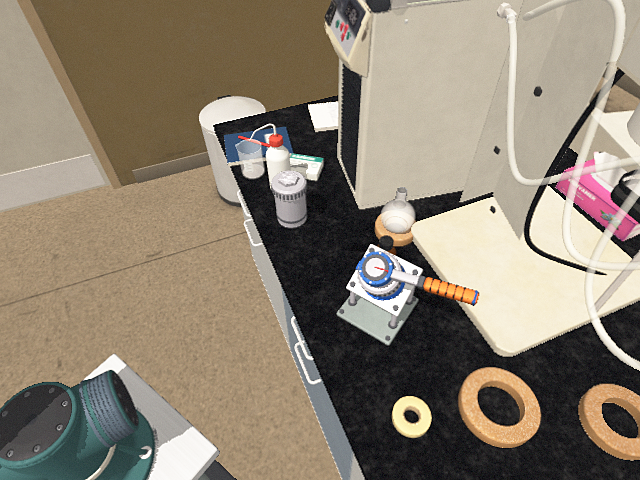

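View pics/top0.png

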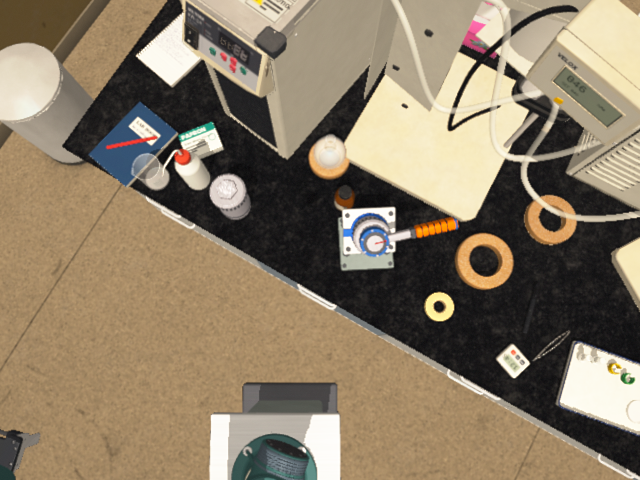

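The scene view shows the wrench head at about (377,268) and the orange grip at about (450,290). In the top view the head is at about (375,242) and the grip at about (436,229). Next I triangulate both.

```bash
cat > h.py <<'E'
import numpy as np, cv2
def ray(c,p):
    d=(np.array(p,float)-[c['cx'],c['cy']])/[c['fx'],c['fy']]
    u=d.copy()
    for _ in range(10): u=d/(1+c['k1']*(u@u))
    R=np.array(c['R']);o=-R.T@np.array(c['t']);v=R.T@np.r_[u,1];return o,v/np.linalg.norm(v)
def tri(r1,r2):
    (o1,a),(o2,b)=r1,r2
    s=np.linalg.lstsq(np.c_[a,-b],o2-o1,rcond=None)[0]
    p,q=o1+s[0]*a,o2+s[1]*b;return (p+q)/2,np.linalg.norm(p-q)
def orange(im,box=None):
    h=cv2.cvtColor(im,cv2.COLOR_RGB2HSV);m=cv2.inRange(h,(6,200,140),(20,255,255))
    if box: z=np.zeros_like(m);x0,y0,x1,y1=box;z[y0:y1,x0:x1]=m[y0:y1,x0:x1];m=z
    return cv2.morphologyEx(m,cv2.MORPH_CLOSE,np.ones((7,7),np.uint8))
E
python3 - <<'E'
from h import *
from bench import viewer
C={n:viewer.calibration(n) for n in('scene','top')}
I={n:cv2.imread(f'pics/{n}0.png')[:,:,::-1].copy() for n in C}
B={'scene':(405,265,490,315),'top':(405,205,470,250)}
E={}
for n in C:
    m=orange(I[n],B[n]);ys,xs=np.nonzero(m)
    r=cv2.minAreaRect(np.c_[xs,ys].astype(np.float32));b=cv2.boxPoints(r)
    # short side midpoints, sorted by column
    d=[np.linalg.norm(b[i]-b[(i+1)%4]) for i in range(4)];i=0 if d[0]<d[1] else 1
    e=sorted([((b[i]+b[(i+1)%4])/2).tolist(),((b[(i+2)%4]+b[(i+3)%4])/2).tolist()]);E[n]=e
    print(n,r,e,len(xs))
P=[tri(ray(C['scene'],E['scene'][k]),ray(C['top'],E['top'][k])) for k in(0,1)]
print(P,np.linalg.norm(P[0][0]-P[1][0]))
print('core',tri(ray(C['scene'],(377,268)),ray(C['top'],(375,242))))
for n,(x0,y0,x1,y1) in {'scene':(330,230,490,350),'top':(330,180,470,280)}.items():
    cr=cv2.resize(I[n][y0:y1,x0:x1],None,fx=4,fy=4,interpolation=cv2.INTER_CUBIC)
    cv2.imwrite(f'pics/{n}c.png',cr[:,:,::-1])
a=cv2.imread('pics/scenec.png');b=cv2.imread('pics/topc.png');
w=max(a.shape[1],b.shape[1]);f=lambda x:cv2.copyMakeBorder(x,0,0,0,w-x.shape[1],0)
cv2.imwrite('pics/both.png',cv2.resize(np.vstack([f(a),f(b)]),None,fx=.68,fy=.68))
E
```

```text
scene ((450.65069580078125, 290.64324951171875), (55.28242492675781, 13.707704544067383), 16.990825653076172) [[424.2159729003906, 282.56597900390625], [477.0854187011719, 298.72052001953125]] 144
top ((434.8753967285156, 227.4705047607422), (12.196344375610352, 39.28024673461914), 76.75948333740234) [[415.7573547363281, 231.9688720703125], [453.9934387207031, 222.97213745117188]] 470
[(array([ 0.56176782, -0.32654838,  0.20250533]), np.float64(0.0009740197926889816)), (array([ 0.58361714, -0.415779  ,  0.20344064]), np.float64(0.005064939649194114))] 0.09187149498167223
core (array([ 0.54152159, -0.23679406,  0.19653395]), np.float64(0.0012918719806415727))
```

View pics/both.png

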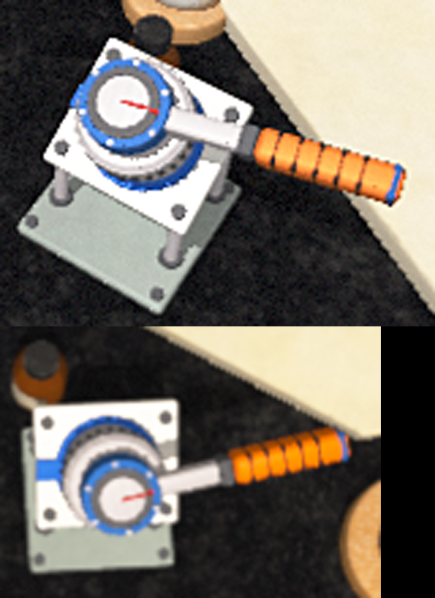

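The crops show the core top at scene (375,267) and top (375,243), with the base-plate front edge at top (342,270)–(394,268.5). From these I build the stand frame and the gripper's hover pose.

```bash
cat >> h.py <<'E'
from scipy.spatial.transform import Rotation as Ro
def frame(psi):
    Rs=Ro.from_euler('z',psi).as_matrix();s,c=np.sin(np.radians(28)),np.cos(np.radians(28))
    return Rs@[-s,0,c],Rs@[c,0,s],Rs@[0,1,0]   # axis, uphill, left
def pose(ax,psi,th,h,swing=0):
    """tool pose about the grip at handle angle th (uphill positive from right); h = height above grasp along axis"""
    a,up,le=frame(psi);u=-le*np.cos(th)+up*np.sin(th);g=ax+.145*u
    z=-a;x=-u;y=np.cross(z,x)
    return g+.019*z+h*a+swing*y,Ro.from_matrix(np.c_[x,y,z])
def rows(p,R,o):
    R0=Ro.from_euler('xyz',o['ee_rot'])
    return np.r_[R0.inv().apply(p-o['tool_pos'])/.2,(R0.inv()*R).as_rotvec()/np.radians(30)].round(3)
E
python3 - <<'E'
from h import *
from bench import robot,viewer
C={n:viewer.calibration(n) for n in('scene','top')}
def onz(n,p,z):
    o,v=ray(C[n],p);return o+v*(z-o[2])/v[2]
p,q=onz('top',(341.8,270.3),.008),onz('top',(393.6,268.5),.008);d=p-q
psi=np.arctan2(-d[0],d[1]);print('psi',psi,p,q,np.linalg.norm(d))
core,e=tri(ray(C['scene'],(375.2,266.8)),ray(C['top'],(374.9,242.9)));print(core,e)
a,up,le=frame(psi);ax=core-.017*a
gm=np.array([.5727,-.3712,.203])-.015*a
v=gm-ax;th=np.arctan2(v@up,-v@le);print('axis',ax,'th',th,'rad',np.hypot(v@up,v@le),'off',v@a)
o=robot.get_obs()
print('hover',pose(ax,psi,th,.1)[0],pose(ax,psi,th,.1)[1].as_euler('xyz'))
p,R=pose(ax,psi,th,.1)
print('total',rows(p,R,o)); 
R0=Ro.from_euler('xyz',o['ee_rot'])
print('wp1 (0.25,0.40,.36)',rows(np.array([.25,.40,.36]),R0*Ro.from_rotvec((R0.inv()*R).as_rotvec()*.25),o))
E
```

```text
psi 0.02919297842825709 [ 0.50489068 -0.1713136   0.008     ] [ 0.50880269 -0.30528086  0.008     ] 0.13402436393654377
[ 0.53772854 -0.23526804  0.20323602] 0.00010244255765174828
axis [ 0.54570616 -0.23503509  0.18822592] th 0.1964947236701442 rad 0.13958077589436751 off -0.012756786096480267
hover [ 0.53683059 -0.37756464  0.27303482] [2.66091087 0.09178503 1.77397468]
total [-3.073 -3.899 -0.51  -0.726 -0.661  2.04 ]
wp1 (0.25,0.40,.36) [-0.706 -0.499 -0.951 -0.182 -0.165  0.51 ]
```

```bash
R='import h;from h import *;from bench import robot;o=robot.get_obs();p,R=pose(np.array([.546,-.235,.184]),.029,.196,.12);R0=Ro.from_euler("xyz",o["ee_rot"]);print(o["time"],o["tool_pos"],o["joint_positions"].round(2),rows(p,R,o))'
python3 -m handwheel '[[0,0,-0.5,0,0,0],[-0.3,-0.25,-0.95,-0.18,-0.16,0.5],[-0.7,-0.5,-0.95,-0.18,-0.16,0.5],[-0.7,-0.5,-0.95,-0.18,-0.16,0.5],[-0.7,-0.5,-0.95,-0.18,-0.16,0.5],[-0.7,-0.5,-0.95,-0.18,-0.16,0.5],[-0.7,-0.5,-0.95,-0.18,-0.16,0.5],[-0.7,-0.5,-0.95,-0.18,-0.16,0.5]]' -1
python3 -c "$R"; echo "$R">r.py
```

```text
time: 0.77
tool_pos: [0.2513, 0.3986, 0.3651]
ee_rot: [3.03, 0.072, 2.616]
wrist_force: [0.2, 0.4, 0.4]
width: 0.0938
finger_force: 0.0
0.7667 [0.2512782  0.39863713 0.36511106] [ 0.94 -0.14  1.21 -0.06  1.95 -0.14] [-3.108 -2.716  0.318 -0.531 -0.503  1.528]
```

```bash

python3 -m handwheel '[[-1,-0.88,0,-0.18,-0.17,0.5],[-1,-0.88,0,-0.18,-0.17,0.5],[-1,-0.88,0,-0.18,-0.17,0.5],[-1,-0.88,0,-0.18,-0.17,0.5],[-1,-0.88,0,-0.18,-0.17,0.5],[-1,-0.88,0,-0.18,-0.17,0.5],[-1,-0.88,0,-0.18,-0.17,0.5],[-1,-0.88,0,-0.18,-0.17,0.5],[-1,-0.88,0,-0.18,-0.17,0.5]]'
python3 r.py
```

```text
time: 1.52
tool_pos: [0.336, 0.1483, 0.3552]
ee_rot: [2.918, 0.114, 2.345]
wrist_force: [0.3, 0.4, -0.4]
width: 0.0941
finger_force: 0.0
1.5167 [0.33599348 0.14829153 0.35519089] [ 0.24 -0.49  1.5   0.02  1.88 -0.54] [-2.496 -1.264  0.359 -0.366 -0.336  1.035]
```

```bash

python3 -m handwheel '[[-1,-0.5,0,-0.18,-0.16,0.5],[-1,-0.5,0,-0.18,-0.16,0.5],[-1,-0.5,0,-0.18,-0.16,0.5],[-1,-0.5,0,-0.18,-0.16,0.5],[-1,-0.5,0,-0.18,-0.16,0.5],[-1,-0.5,0,-0.18,-0.16,0.5],[-1,-0.5,0,-0.18,-0.16,0.5],[-1,-0.5,0,-0.18,-0.16,0.5],[-1,-0.5,0,-0.18,-0.16,0.5]]'
python3 r.py
```

```text
time: 2.27
tool_pos: [0.4077, -0.0612, 0.3573]
ee_rot: [2.789, 0.12, 2.074]
wrist_force: [0.4, 0.2, -0.1]
width: 0.0939
finger_force: 0.0
2.2667 [ 0.40766569 -0.06124104  0.35730782] [-0.51 -0.47  1.52  0.24  1.8  -0.95] [-1.621 -0.414  0.437 -0.182 -0.182  0.545]
```

```bash

python3 -m handwheel '[[-1,-0.25,0.1,-0.18,-0.18,0.54],[-1,-0.25,0.1,-0.18,-0.18,0.54],[-1,-0.25,0.1,-0.18,-0.18,0.54],[-1,-0.25,0.1,-0.18,-0.18,0.54],[-1,-0.25,0.1,-0.18,-0.18,0.54],[-1,-0.25,0.1,-0.18,-0.18,0.54],[-1,-0.25,0.1,-0.18,-0.18,0.54],[-1,-0.25,0.1,-0.18,-0.18,0.54],[-1,-0.25,0.1,-0.18,-0.18,0.54]]'
python3 r.py
```

```text
time: 3.02
tool_pos: [0.4701, -0.2582, 0.3474]
ee_rot: [2.66, 0.095, 1.776]
wrist_force: [-0.5, -1.1, -0.1]
width: 0.0943
finger_force: 0.0
3.0167 [ 0.47011194 -0.25822225  0.34737846] [-0.88 -0.26  1.43  0.38  1.65 -1.02] [-0.612 -0.027  0.397  0.001  0.004  0.007]
```

```bash

python3 -m handwheel '[[-0.61,-0.03,0.2,0,0,0],[-0.61,-0.03,0.2,0,0,0],[-0.61,-0.03,0.2,0,0,0],[-0.61,-0.03,0.2,0,0,0],[-0.61,-0.03,0.2,0,0,0],[-0.61,-0.03,0.2,0,0,0]]'
python3 r.py
python3 - <<'E'
from bench import robot,viewer
import cv2,pickle
pickle.dump(viewer.calibration('wrist'),open('w1.pkl','wb'))
im=viewer.snapshot('wrist');cv2.imwrite('pics/w1.png',im[:,:,::-1])
E
```

```text
time: 3.52
tool_pos: [0.5078, -0.3788, 0.3204]
ee_rot: [2.661, 0.094, 1.774]
wrist_force: [-0.0, -0.4, -0.7]
width: 0.0933
finger_force: 0.0
3.5167 [ 0.50779864 -0.37881103  0.32040145] [-0.98 -0.01  1.27  0.41  1.6  -1.13] [ 0.001  0.008  0.197 -0.     0.003  0.003]
```

View pics/w1.png

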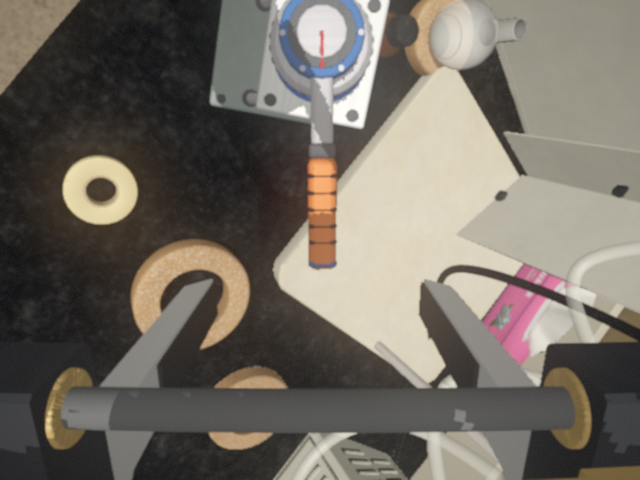

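The wrist view shows the handle vertical: core centre at about (322,33), grip from (322,158) to (322,265). Crossing these with the other two views fixes the height.

```bash
python3 - <<'E'
from h import *
import pickle
from bench import viewer
C={n:viewer.calibration(n) for n in('scene','top')};C['wrist']=pickle.load(open('w1.pkl','rb'))
im=cv2.imread('pics/w1.png')[:,:,::-1].copy()
h=cv2.cvtColor(im,cv2.COLOR_RGB2HSV);m=cv2.inRange(h,(4,150,60),(18,255,255));m[:150]=0;m[275:]=0;m[:,:300]=0;m[:,345:]=0
ys,xs=np.nonzero(m);print('grip px',xs.min(),xs.max(),ys.min(),ys.max(),np.median(xs))
def multi(obs):
    A=np.zeros((3,3));b=np.zeros(3)
    for n,p in obs.items():
        o,v=ray(C[n],p);P=np.eye(3)-np.outer(v,v);A+=P;b+=P@o
    X=np.linalg.solve(A,b)
    return X,[(n,round(1e3*np.linalg.norm(np.cross(X-ray(C[n],p)[0],ray(C[n],p)[1])),1)) for n,p in obs.items()]
core=multi({'scene':(375.2,266.8),'top':(374.9,242.9),'wrist':(322,33)})
gi=multi({'scene':(424.5,283.3),'top':(415.5,231.8),'wrist':(322,157)})
go=multi({'scene':(477,298.5),'top':(456,222.5),'wrist':(322,265)})
print(core,gi,go,np.linalg.norm(gi[0]-go[0]))
a,up,le=frame(.029)
ax=core[0]-.017*a
for g in(gi[0],go[0]):
    v=g-ax;print('along',np.hypot(v@up,v@le),'th',np.arctan2(v@up,-v@le),'off',v@a)
# wrist ray onto grip top plane, size check
t=np.median([0]);o,v=ray(C['wrist'],(308,210));o2,v2=ray(C['wrist'],(336,210));print('depth for 24mm',.024/np.linalg.norm(v-v2), 'cam',o,'dist along -a to axis plane',(o-ax)@a)
E
```

```text
grip px 308 335 159 238 311.0
(array([ 0.53803465, -0.23557391,  0.20287589]), [('scene', np.float64(0.4)), ('top', np.float64(0.4)), ('wrist', np.float64(0.7))]) (array([ 0.56328825, -0.32637411,  0.19906386]), [('scene', np.float64(0.5)), ('top', np.float64(0.7)), ('wrist', np.float64(1.0))]) (array([ 0.58269394, -0.41714248,  0.20746286]), [('scene', np.float64(0.5)), ('top', np.float64(0.5)), ('wrist', np.float64(0.5))]) 0.09319882906866779
along 0.0932818034553501 th 0.1960824346740938 off 0.0030193506308478202
along 0.18647855337672964 th 0.19930306406630927 off 0.002564252170792742
depth for 24mm 0.3586471360867192 cam [ 0.39227514 -0.30712555  0.50272683] dist along -a to axis plane 0.3511278513225262
```

Everything is consistent: axis at (0.546,-0.235,0.188), handle angle 0.197, residuals under 1 mm. Next I descend astride the grip and narrow the fingers to a loose straddle.

```bash

python3 -m handwheel '[[0,0,0.15,0,0,0],[0,0,0.3,0,0,0],[0,0,0.45,0,0,0],[0,0,0.6,0,0,0],[0,0,0.7,0,0,0],[0,0,0.78,0,0,0],[0,0,0.78,0,0,0],[0,0,0.78,0,0,0]]'
python3 -m handwheel '[[0,0,0,0,0,0],[0,0,0,0,0,0],[0,0,0,0,0,0],[0,0,0,0,0,0],[0,0,0,0,0,0]]' 0
sed -i 's/.184\]/.1875]/;s/,.12)/,0)/' r.py; python3 r.py
python3 - <<'E'
from bench import robot,viewer
import cv2,numpy as np
a=viewer.snapshot('wrist');b=viewer.snapshot('scene')[210:360,330:530]
b=cv2.resize(b,(480,360))
a=cv2.resize(a[:,120:520],(300,360))
cv2.imwrite('pics/w2.png',np.hstack([a,b])[:,:,::-1])
E
```

```text
time: 4.23
tool_pos: [0.5807, -0.3771, 0.183]
ee_rot: [2.661, 0.094, 1.774]
wrist_force: [-1.0, -0.3, -0.7]
width: 0.0943
finger_force: 0.0
time: 4.65
tool_pos: [0.5805, -0.3792, 0.1823]
ee_rot: [2.661, 0.094, 1.772]
wrist_force: [-0.6, 0.8, -0.6]
width: 0.0641
finger_force: 0.0
4.65 [ 0.58047663 -0.37920789  0.18230538] [-0.87  0.1   1.42  0.39  1.31 -1.13] [ 0.011  0.022  0.001 -0.001  0.006 -0.001]
```

View pics/w2.png

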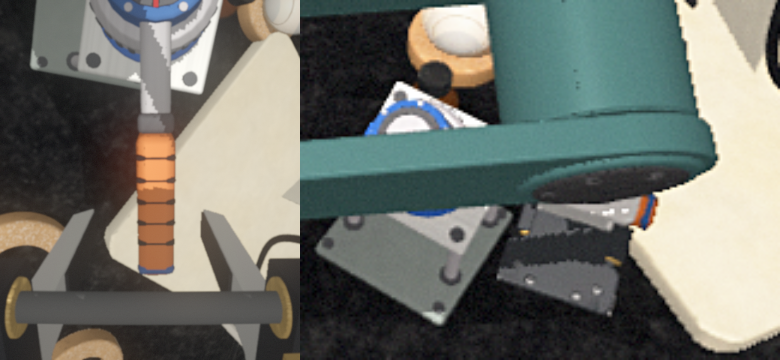

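Wrist view: the fingertips at about (90,212) and (205,212) straddle the grip at about x=155, level with its middle. Next: finish closing to half, then approach contact.

```bash

python3 -m handwheel '[[0,0,0,0,0,0],[0,0,0,0,0,0],[0,0,0,0,0,0],[0,-0.01,0,0,0,0],[0,-0.02,0,0,0,0],[0,-0.03,0,0,0,0],[0,-0.03,0,0,0,0]]' 0
python3 -m handwheel '[[0,-0.006,0,0,0,0],[0,-0.012,0,0,0,0],[0,-0.018,0,0,0,0],[0,-0.024,0,0,0,0],[0,-0.024,0,0,0,0]]'
```

```text
time: 5.33
tool_pos: [0.5749, -0.3802, 0.1781]
ee_rot: [2.662, 0.093, 1.772]
wrist_force: [-0.1, 0.1, 0.7]
width: 0.0468
finger_force: 0.0
time: 5.75
tool_pos: [0.571, -0.3812, 0.1762]
ee_rot: [2.662, 0.093, 1.772]
wrist_force: [-0.1, -0.5, -0.6]
width: 0.0473
finger_force: 0.0
```

```bash

python3 -m handwheel '[[0.001,-0.007,0,0,0,0.019],[0.002,-0.014,0,0,0,0.038],[0.002,-0.022,0,0,0,0.057],[0.002,-0.022,0,0,0,0.057]]'
python3 -m handwheel '[[0.001,-0.007,0,0,0,0.019],[0.002,-0.014,0,0,0,0.038],[0.002,-0.022,0,0,0,0.057],[0.002,-0.022,0,0,0,0.057]]'
python3 -m handwheel '[[0.001,-0.007,0,0,0,0.019],[0.002,-0.014,0,0,0,0.038],[0.002,-0.022,0,0,0,0.057],[0.002,-0.022,0,0,0,0.057]]'
```

```text
time: 6.08
tool_pos: [0.567, -0.3817, 0.174]
ee_rot: [2.66, 0.079, 1.745]
wrist_force: [-0.4, 0.2, -0.6]
width: 0.0471
finger_force: 0.0
time: 6.42
tool_pos: [0.5632, -0.3822, 0.172]
ee_rot: [2.658, 0.065, 1.718]
wrist_force: [-0.3, -0.5, -0.1]
width: 0.0469
finger_force: 0.0
time: 6.75
tool_pos: [0.5593, -0.3825, 0.1699]
ee_rot: [2.656, 0.051, 1.692]
wrist_force: [0.8, -0.4, 0.6]
width: 0.0474
finger_force: 0.0
```

No contact after about 24 mm, which is more than expected, so I look.

```bash
python3 - <<'E'
from bench import robot,viewer
import cv2,numpy as np
print(robot.get_obs()['tool_pos'],robot.get_obs()['wrist_force'])
a=viewer.snapshot('wrist');b=viewer.snapshot('top')[160:310,300:500]
b=cv2.resize(b,(480,360));a=cv2.resize(a[:,80:560],(360,360))
cv2.imwrite('pics/w3.png',np.hstack([a[:,:310],b])[:,:,::-1])
E
```

```text
[ 0.55928077 -0.38247395  0.16988462] [ 0.83664751 -0.43414147  0.59439943]
```

View pics/w3.png

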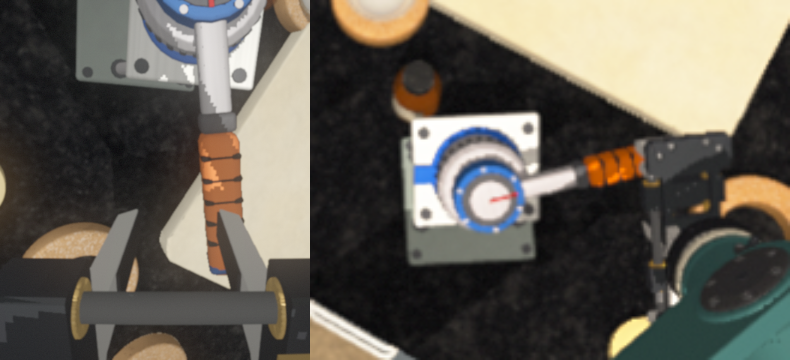

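```bash
python3 - <<'E'
from h import *
from bench import robot,viewer
o=robot.get_obs();c=viewer.calibration('wrist');R0=Ro.from_euler('xyz',o['ee_rot']);print(o['time'],c['fx'],c['cx'],c['cy'])
def px(X):
    q=np.array(c['R'])@X+np.array(c['t']);u=q[:2]/q[2];u=u*(1+c['k1']*(u@u));return (u*[c['fx'],c['fy']]+[c['cx'],c['cy']]).round(0),q[2].round(3)
for x in(-.008,.008):
  for y in(-.0235,.0235):
    for z in(0,-.019,-.05): print(x,y,z,px(o['tool_pos']+R0.apply([x,y,z])))
a,up,le=frame(.029);ax=np.array([.546,-.2353,.1879]);u=-le*np.cos(.197)+up*np.sin(.197);s=np.cross(a,u)
for L in(.1,.145,.19):
  for w in(-.012,.012):
    for t in(.015,-.015): print('grip',L,w,t,px(ax+u*L+s*w+t*a))
print('grip in tool',R0.inv().apply(ax+.145*u-o['tool_pos']))
E
```

```text
6.85 417.15777172070364 317.72166488998056 240.7621349235689
-0.008 -0.0235 0 (array([274., 285.]), np.float64(0.229))
-0.008 -0.0235 -0.019 (array([270., 299.]), np.float64(0.211))
-0.008 -0.0235 -0.05 (array([262., 328.]), np.float64(0.181))
-0.008 0.0235 0 (array([359., 285.]), np.float64(0.229))
-0.008 0.0235 -0.019 (array([363., 299.]), np.float64(0.211))
-0.008 0.0235 -0.05 (array([371., 328.]), np.float64(0.181))
0.008 -0.0235 0 (array([273., 258.]), np.float64(0.225))
0.008 -0.0235 -0.019 (array([269., 269.]), np.float64(0.206))
0.008 -0.0235 -0.05 (array([261., 293.]), np.float64(0.176))
0.008 0.0235 0 (array([360., 258.]), np.float64(0.225))
0.008 0.0235 -0.019 (array([364., 269.]), np.float64(0.206))
0.008 0.0235 -0.05 (array([372., 293.]), np.float64(0.176))
grip 0.1 -0.012 0.015 (array([346., 199.]), np.float64(0.181))
grip 0.1 -0.012 -0.015 (array([342., 189.]), np.float64(0.21))
grip 0.1 0.012 0.015 (array([401., 194.]), np.float64(0.18))
grip 0.1 0.012 -0.015 (array([390., 184.]), np.float64(0.209))
grip 0.145 -0.012 0.015 (array([353., 295.]), np.float64(0.193))
grip 0.145 -0.012 -0.015 (array([349., 273.]), np.float64(0.222))
grip 0.145 0.012 0.015 (array([405., 290.]), np.float64(0.192))
grip 0.145 0.012 -0.015 (array([394., 269.]), np.float64(0.221))
grip 0.19 -0.012 0.015 (array([359., 379.]), np.float64(0.205))
grip 0.19 -0.012 -0.015 (array([354., 348.]), np.float64(0.234))
grip 0.19 0.012 0.015 (array([408., 375.]), np.float64(0.204))
grip 0.19 0.012 -0.015 (array([397., 344.]), np.float64(0.233))
grip in tool [ 0.002261    0.02896977 -0.02006623]
```

The projection matches the grip's observed place, but the visible fingertips lie at a depth of about 180 mm. That is about 40 mm short of the nominal TCP, and they pass over the bar. I'll back off and go about 38 mm deeper; the gripper body still clears the bar in either case.

```bash
python3 - <<'E'
from h import *
from bench import robot
o=robot.get_obs();ax=np.array([.546,-.2353,.1879])
for h in(0,-.038): print(rows(*pose(ax,.029,.197,h),o))
E
```

```text
[ 0.012  0.145 -0.005 -0.002  0.004 -0.174]
[ 0.012  0.145  0.185 -0.002  0.004 -0.174]
```

```bash

python3 -m handwheel '[[0.01,0.05,-0.005,0,0,-0.17],[0.01,0.1,-0.005,0,0,-0.17],[0.01,0.145,-0.005,0,0,-0.17],[0.01,0.145,-0.005,0,0,-0.17],[0.01,0.145,-0.005,0,0,-0.17]]'
python3 -m handwheel '[[0,0,0.03,0,0,0],[0,0,0.06,0,0,0],[0,0,0.09,0,0,0],[0,0,0.12,0,0,0],[0,0,0.15,0,0,0],[0,0,0.18,0,0,0],[0,0,0.19,0,0,0],[0,0,0.19,0,0,0]]'
python3 - <<'E'
from bench import robot,viewer
import cv2,numpy as np
a=viewer.snapshot('wrist');b=viewer.snapshot('scene')[210:360,380:540]
b=cv2.resize(b,(384,360));a=cv2.resize(a[:,80:560],(360,360))
cv2.imwrite('pics/w4.png',np.hstack([a,b])[:,:,::-1])
E
```

```text
time: 7.27
tool_pos: [0.5849, -0.3766, 0.1849]
ee_rot: [2.662, 0.093, 1.772]
wrist_force: [0.1, 0.1, 0.3]
width: 0.0471
finger_force: 0.0
time: 7.93
tool_pos: [0.6019, -0.3758, 0.1495]
ee_rot: [2.663, 0.091, 1.772]
wrist_force: [-0.3, -0.4, 0.8]
width: 0.047
finger_force: 0.0
```

View pics/w4.png

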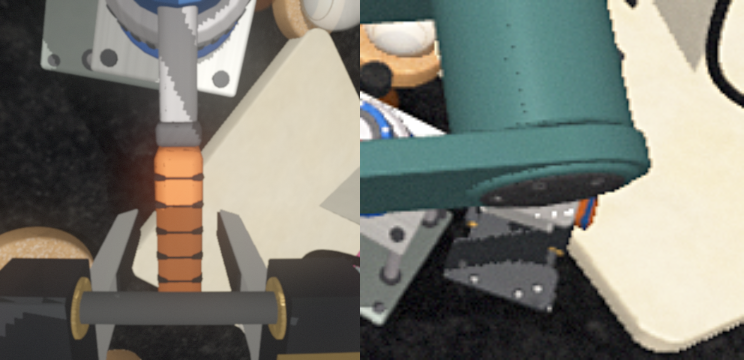

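The grip (x about 157–203) now lies between the fingers (137 and 219), with the tips deeper than its top face. I move to contact.

```bash

python3 -m handwheel '[[0,-0.01,0,0,0,0],[0,-0.02,0,0,0,0],[0,-0.03,0,0,0,0],[0,-0.04,0,0,0,0],[0,-0.045,0,0,0,0],[0,-0.045,0,0,0,0]]'
python3 -m handwheel '[[0,-0.005,0,0,0,0],[0,-0.01,0,0,0,0],[0,-0.015,0,0,0,0],[0,-0.02,0,0,0,0],[0,-0.02,0,0,0,0]]'
```

```text
time: 8.53
tool_pos: [0.594, -0.3783, 0.1466]
ee_rot: [2.662, 0.093, 1.771]
wrist_force: [-0.0, -0.3, -0.3]
width: 0.0469
finger_force: 0.0
time: 8.95
tool_pos: [0.5923, -0.3788, 0.1457]
ee_rot: [2.659, 0.093, 1.772]
wrist_force: [5.0, 1.0, -0.3]
width: 0.0472
finger_force: 2.1
```

```bash

python3 -m handwheel '[[0.001,-0.007,0,0,0,0.019],[0.002,-0.014,0,0,0,0.038],[0.002,-0.022,0,0,0,0.057],[0.002,-0.022,0,0,0,0.057]]'
python3 -m handwheel '[[0.001,-0.007,0,0,0,0.019],[0.002,-0.014,0,0,0,0.038],[0.002,-0.022,0,0,0,0.057],[0.002,-0.022,0,0,0,0.057]]'
python3 -m handwheel '[[0.001,-0.007,0,0,0,0.019],[0.002,-0.014,0,0,0,0.038],[0.002,-0.022,0,0,0,0.057],[0.002,-0.022,0,0,0,0.057]]'
```

```text
time: 9.28
tool_pos: [0.589, -0.3792, 0.144]
ee_rot: [2.655, 0.08, 1.745]
wrist_force: [7.2, 1.2, -1.2]
width: 0.0473
finger_force: 2.8
time: 9.62
tool_pos: [0.5853, -0.3797, 0.142]
ee_rot: [2.653, 0.066, 1.719]
wrist_force: [6.8, 0.3, -1.3]
width: 0.047
finger_force: 2.9
time: 9.95
tool_pos: [0.5815, -0.38, 0.14]
ee_rot: [2.651, 0.052, 1.692]
wrist_force: [7.2, 0.3, -0.5]
width: 0.0474
finger_force: 3.1
```

```bash

python3 -m handwheel '[[0.001,-0.007,0,0,0,0.019],[0.002,-0.014,0,0,0,0.038],[0.002,-0.022,0,0,0,0.057],[0.002,-0.022,0,0,0,0.057]]'
python3 -m handwheel '[[0.001,-0.007,0,0,0,0.019],[0.002,-0.014,0,0,0,0.038],[0.002,-0.022,0,0,0,0.057],[0.002,-0.022,0,0,0,0.057]]'
python3 -m handwheel '[[0.001,-0.007,0,0,0,0.019],[0.002,-0.014,0,0,0,0.038],[0.002,-0.022,0,0,0,0.057],[0.002,-0.022,0,0,0,0.057]]'
```

```text
time: 10.28
tool_pos: [0.5776, -0.3802, 0.138]
ee_rot: [2.65, 0.038, 1.666]
wrist_force: [6.6, 0.3, -0.9]
width: 0.0469
finger_force: 3.2
time: 10.62
tool_pos: [0.5738, -0.3803, 0.136]
ee_rot: [2.649, 0.024, 1.639]
wrist_force: [7.3, -0.1, -0.5]
width: 0.0473
finger_force: 3.3
time: 10.95
tool_pos: [0.57, -0.3803, 0.134]
ee_rot: [2.648, 0.01, 1.613]
wrist_force: [8.4, -0.2, -0.8]
width: 0.0469
finger_force: 3.4
```

```bash

python3 -m handwheel '[[0.001,-0.007,0,0,0,0.019],[0.002,-0.014,0,0,0,0.038],[0.002,-0.022,0,0,0,0.057],[0.002,-0.022,0,0,0,0.057]]'
python3 -m handwheel '[[0.001,-0.007,0,0,0,0.019],[0.002,-0.014,0,0,0,0.038],[0.002,-0.022,0,0,0,0.057],[0.002,-0.022,0,0,0,0.057]]'
python3 -m handwheel '[[0.001,-0.007,0,0,0,0.019],[0.002,-0.014,0,0,0,0.038],[0.002,-0.022,0,0,0,0.057],[0.002,-0.022,0,0,0,0.057]]'
```

```text
time: 11.28
tool_pos: [0.5662, -0.3801, 0.132]
ee_rot: [2.648, -0.004, 1.587]
wrist_force: [7.9, 0.1, -0.2]
width: 0.0474
finger_force: 3.5
time: 11.62
tool_pos: [0.5624, -0.3799, 0.13]
ee_rot: [2.648, -0.018, 1.56]
wrist_force: [8.9, -0.3, -2.3]
width: 0.0473
finger_force: 3.6
time: 11.95
tool_pos: [0.5586, -0.3795, 0.128]
ee_rot: [2.649, -0.032, 1.534]
wrist_force: [9.0, 0.0, -1.4]
width: 0.0468
finger_force: 3.8
```

```bash

python3 -m handwheel '[[0.001,-0.007,0,0,0,0.019],[0.002,-0.014,0,0,0,0.038],[0.002,-0.022,0,0,0,0.057],[0.002,-0.022,0,0,0,0.057]]'
python3 -m handwheel '[[0.001,-0.007,0,0,0,0.019],[0.002,-0.014,0,0,0,0.038],[0.002,-0.022,0,0,0,0.057],[0.002,-0.022,0,0,0,0.057]]'
python3 -m handwheel '[[0.001,-0.007,0,0,0,0.019],[0.002,-0.014,0,0,0,0.038],[0.002,-0.022,0,0,0,0.057],[0.002,-0.022,0,0,0,0.057]]'
```

```text
time: 12.28
tool_pos: [0.5548, -0.379, 0.1261]
ee_rot: [2.649, -0.046, 1.507]
wrist_force: [9.1, -1.3, -0.8]
width: 0.0471
finger_force: 3.9
time: 12.62
tool_pos: [0.551, -0.3783, 0.1241]
ee_rot: [2.651, -0.06, 1.481]
wrist_force: [9.4, -0.3, -1.7]
width: 0.0472
finger_force: 4.0
time: 12.95
tool_pos: [0.5473, -0.3775, 0.1222]
ee_rot: [2.652, -0.074, 1.455]
wrist_force: [9.8, -0.8, -1.6]
width: 0.0471
finger_force: 4.1
```

```bash

python3 -m handwheel '[[0.001,-0.007,0,0,0,0.019],[0.002,-0.014,0,0,0,0.038],[0.002,-0.022,0,0,0,0.057],[0.002,-0.022,0,0,0,0.057]]'
python3 -m handwheel '[[0.001,-0.007,0,0,0,0.019],[0.002,-0.014,0,0,0,0.038],[0.002,-0.022,0,0,0,0.057],[0.002,-0.022,0,0,0,0.057]]'
```

```text
time: 13.28
tool_pos: [0.5436, -0.3766, 0.1202]
ee_rot: [2.654, -0.088, 1.428]
wrist_force: [10.3, -1.5, -1.0]
width: 0.0472
finger_force: 4.2
time: 13.62
tool_pos: [0.5399, -0.3756, 0.1183]
ee_rot: [2.656, -0.101, 1.402]
wrist_force: [10.5, -1.1, -1.8]
width: 0.0475
finger_force: 4.3
```

```bash

python3 -m handwheel '[[0.001,-0.007,0,0,0,0.019],[0.002,-0.014,0,0,0,0.038],[0.002,-0.022,0,0,0,0.057],[0.002,-0.022,0,0,0,0.057]]'
python3 -m handwheel '[[0.001,-0.007,0,0,0,0.019],[0.002,-0.014,0,0,0,0.038],[0.002,-0.022,0,0,0,0.057],[0.002,-0.022,0,0,0,0.057]]'
```

```text
time: 13.95
tool_pos: [0.5362, -0.3744, 0.1164]
ee_rot: [2.659, -0.115, 1.375]
wrist_force: [10.4, -1.4, -1.4]
width: 0.0471
finger_force: 4.4
time: 14.28
tool_pos: [0.5325, -0.3732, 0.1145]
ee_rot: [2.662, -0.129, 1.348]
wrist_force: [10.8, -1.5, -1.5]
width: 0.0469
finger_force: 4.6
```

```bash

python3 -m handwheel '[[0.001,-0.007,0,0,0,0.019],[0.002,-0.014,0,0,0,0.038],[0.002,-0.022,0,0,0,0.057],[0.002,-0.022,0,0,0,0.057]]'
python3 -m handwheel '[[0.001,-0.007,0,0,0,0.019],[0.002,-0.014,0,0,0,0.038],[0.002,-0.022,0,0,0,0.057],[0.002,-0.022,0,0,0,0.057]]'
```

```text
time: 14.62
tool_pos: [0.5289, -0.3718, 0.1126]
ee_rot: [2.666, -0.142, 1.321]
wrist_force: [11.4, -1.8, -1.8]
width: 0.0467
finger_force: 4.7
time: 14.95
tool_pos: [0.5253, -0.3703, 0.1108]
ee_rot: [2.669, -0.156, 1.294]
wrist_force: [11.4, -1.4, -2.1]
width: 0.0472
finger_force: 4.8
```

```bash

python3 -m handwheel '[[0.001,-0.007,0,0,0,0.019],[0.002,-0.014,0,0,0,0.038],[0.002,-0.022,0,0,0,0.057],[0.002,-0.022,0,0,0,0.057]]'
```

```text
time: 15.28
tool_pos: [0.5218, -0.3687, 0.109]
ee_rot: [2.673, -0.169, 1.267]
wrist_force: [11.1, -2.3, -2.1]
width: 0.0471
finger_force: 4.9
```

```bash

python3 -m handwheel '[[0.001,-0.004,0,0,0,0.01],[0.001,-0.008,0,0,0,0.02],[0.001,-0.011,0,0,0,0.029],[0.001,-0.011,0,0,0,0.029]]'; python3 - <<'E'
from bench import robot,viewer
from h import *
o=robot.get_obs();a,up,le=frame(.029);ax=np.array([.546,-.2353,.1879])
R=Ro.from_euler('xyz',o['ee_rot']);p=o['tool_pos']-R.apply([0,0,.057-.038+.019])+0
v=R.apply([0,0.0,0])+o['tool_pos']-ax
print('tool rad',np.hypot(v@up,v@le),'th tool',np.arctan2(v@up,-v@le),'off',v@a, 'x tool th',np.arctan2(-R.as_matrix()[:,0]@up,R.as_matrix()[:,0]@le))
im=viewer.snapshot('wrist');cv2.imwrite('pics/w5.png',cv2.resize(im,(640,480))[:,:,::-1])
E
```

```text
time: 15.62
tool_pos: [0.5203, -0.3679, 0.1082]
ee_rot: [2.675, -0.176, 1.254]
wrist_force: [12.4, -2.0, -2.6]
width: 0.0473
finger_force: 5.2
tool rad 0.146317379141512 th tool -0.4489491833458235 off -0.056508957152654256 x tool th -0.38654956851036065
```

View pics/w5.png

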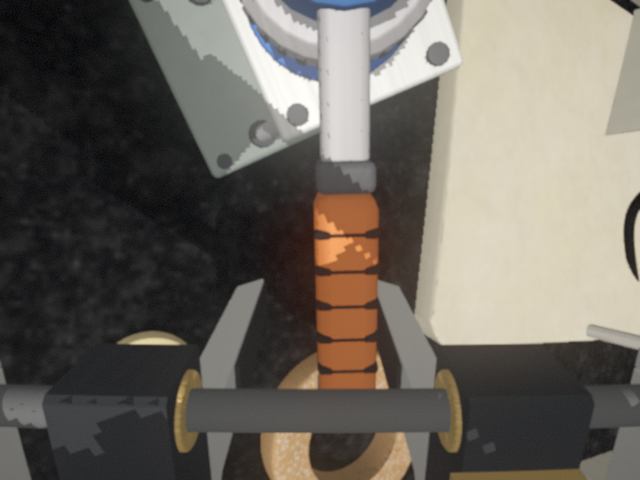

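The handle looks straight along the tool, with a total turn of about 0.58 rad and a force close to the click value. I'll check the red index line in the top view to see whether it has broken already.

```bash
python3 - <<'E'
from bench import robot,viewer
import cv2,numpy as np
im=viewer.snapshot('top');im0=cv2.imread('pics/top0.png')[:,:,::-1].copy()
f=lambda x:cv2.resize(x[215:265,345:425],None,fx=5,fy=5,interpolation=cv2.INTER_CUBIC)
s=viewer.snapshot('scene')[235:305,335:415];s=cv2.resize(s,None,fx=5,fy=5,interpolation=cv2.INTER_CUBIC)
v=np.vstack([f(im0),f(im)]);s=cv2.copyMakeBorder(s,0,v.shape[0]-s.shape[0],0,0,0)
cv2.imwrite('pics/t5.png',np.hstack([v,s[:,:400]])[:,:,::-1])
E
```

```text
(no output)
```

View pics/t5.png

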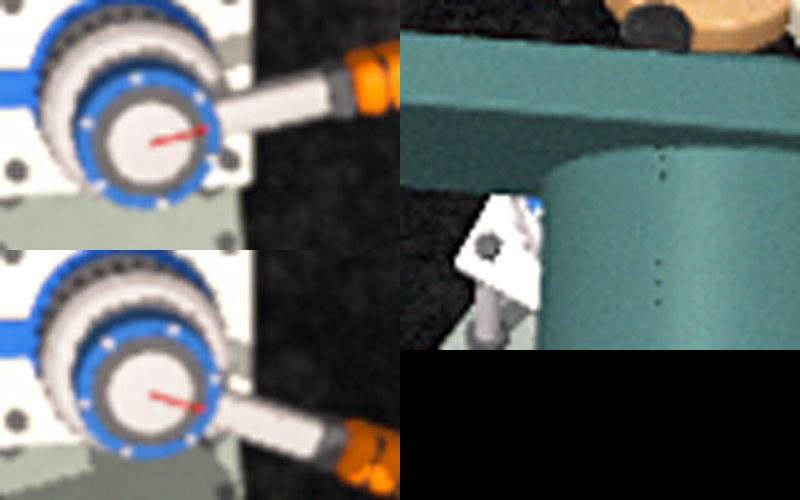

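The red index is still one straight line, from (150,395) to (205,408) in the lower left tile. It has not clicked yet, so I continue in small steps.

```bash

python3 -m handwheel '[[0.001,-0.004,0,0,0,0.01],[0.001,-0.008,0,0,0,0.02],[0.001,-0.011,0,0,0,0.029],[0.001,-0.011,0,0,0,0.029]]'
python3 -m handwheel '[[0.001,-0.004,0,0,0,0.01],[0.001,-0.008,0,0,0,0.02],[0.001,-0.011,0,0,0,0.029],[0.001,-0.011,0,0,0,0.029]]'
```

```text
time: 16.1
tool_pos: [0.5186, -0.3671, 0.1074]
ee_rot: [2.677, -0.182, 1.24]
wrist_force: [12.0, -3.2, -2.2]
width: 0.0472
finger_force: 5.3
time: 16.43
tool_pos: [0.5168, -0.3661, 0.1064]
ee_rot: [2.68, -0.189, 1.226]
wrist_force: [12.5, -2.4, -2.3]
width: 0.047
finger_force: 5.4
```

```bash
cat > ang.py <<'E'
from h import *
from bench import robot,viewer
C=viewer.calibration('top');a,up,le=frame(.029);ax=np.array([.546,-.2353,.1879])
def ana(im,tag):
    g=[]
    for y in range(215,275):
        for x in range(345,415):
            o,v=ray(C,(x,y))
            for k,h in enumerate((.013,.017)):
                X=o+v*((ax+h*a-o)@a)/(v@a)-ax
                g.append((k,np.hypot(X@up,X@le),np.arctan2(X@up,-X@le),*im[y,x].astype(float)))
    g=np.array(g);k,r,t,R,G,B=g.T;red=np.clip(R-(G+B)/2,0,None)*(R>G*1.3)
    m=(k==0)&(r>.0255)&(r<.0315)&(np.abs(np.angle(np.exp(1j*(t-TH[tag]))))>.5);w=np.clip(R,0,None)
    w=w-w[m].mean();ph=np.angle(np.sum(w[m]*np.exp(6j*t[m])))/6
    out=[]
    for kk,(lo,hi) in((1,(.006,.018)),(0,(.023,.032))):
        q=(k==kk)&(r>lo)&(r<hi)&(red>40)&(np.abs(np.angle(np.exp(1j*(t-TH[tag]))))<.5)
        out.append((q.sum(),round(np.angle(np.sum(red[q]*np.exp(1j*t[q]))),3)))
    print(tag,'dots phase',round(ph,3),'red core/head',out,'handle~',TH[tag])
import sys
TH={'start':.197}
ana(cv2.imread('pics/top0.png')[:,:,::-1].copy(),'start')
o=robot.get_obs();R=Ro.from_euler('xyz',o['ee_rot']).as_matrix();TH['now']=np.arctan2(-R[:,0]@up,R[:,0]@le)
im=viewer.snapshot('top');cv2.imwrite('pics/topnow.png',im[:,:,::-1]);ana(im,'now');print(o['time'])
E
python3 ang.py; python3 - <<'E'
import sys
E
```

```text
start dots phase -0.335 red core/head [(np.int64(11), np.float64(0.117)), (np.int64(1), np.float64(0.193))] handle~ 0.197
now dots phase 0.159 red core/head [(np.int64(9), np.float64(-0.482)), (np.int64(2), np.float64(-0.469))] handle~ -0.41692804500993175
16.4333
```

```bash
cat > dots.py <<'E'
from h import *
t5=cv2.imread('pics/t5.png')
up5=lambda x:cv2.resize(x[215:265,345:425],None,fx=5,fy=5,interpolation=cv2.INTER_CUBIC)
T={'start':t5[:250,:400],'w5':t5[250:500,:400],'now':up5(cv2.imread('pics/topnow.png'))}
S0=[(137,78),(200,97),(217,158),(163,203),(100,187),(87,122)]
S1=[(175,80),(215,128),(191,189),(126,201),(85,153),(108,92)]
D={}
for n,im in T.items():
    r=im[:,:,2].astype(float);L=[]
    for s in(S0 if n=='start' else S1):
        c=np.array(s,float)
        for _ in range(8):
            yy,xx=np.mgrid[:250,:400];d=np.hypot(xx-c[0],yy-c[1]);m=d<9
            w=np.clip(r[m]-np.percentile(r[m],50),0,None);c=np.array([(w*xx[m]).sum(),(w*yy[m]).sum()])/w.sum()
        L.append(c)
    D[n]=np.array(L)
allp=np.vstack(list(D.values())).astype(np.float32)
(c,(d1,d2),an)=cv2.fitEllipse(allp);print('ellipse',c,d1,d2,an)
th=np.radians(an);Rm=np.array([[np.cos(th),np.sin(th)],[-np.sin(th),np.cos(th)]])
A={}
for n,p in D.items():
    q=(p-np.array(c))@Rm.T/[d1/2,d2/2];A[n]=np.unwrap(np.arctan2(q[:,1],q[:,0]));print(n,D[n].round(1).tolist(),np.hypot(*q.T).round(2),np.diff(A[n]).round(2))
for n in('w5','now'):
    d=np.angle(np.exp(1j*(A[n]-A['start'])));print(n,d.round(3),d.mean(),np.median(d))
E
python3 dots.py
```

```text
dots.py:14: RuntimeWarning: invalid value encountered in divide
  w=np.clip(r[m]-np.percentile(r[m],50),0,None);c=np.array([(w*xx[m]).sum(),(w*yy[m]).sum()])/w.sum()
Traceback (most recent call last):
  File "dots.py", line 14, in <module>
    w=np.clip(r[m]-np.percentile(r[m],50),0,None);c=np.array([(w*xx[m]).sum(),(w*yy[m]).sum()])/w.sum()
                   ~~~~~~~~~~~~~^^^^^^^^^
IndexError: index -1 is out of bounds for axis 0 with size 0
```

```bash
sed -i 's/^S0=.*/S0=[(137,78),(200,97),(163,203),(100,187),(87,122)]/;s/^S1=.*/S1=[(175,80),(215,128),(126,201),(85,153),(108,92)]/;s/d<9/d<8/;s/range(8)/range(4)/' dots.py; python3 dots.py
```

```text
ellipse (149.09512329101562, 141.4447479248047) 127.39078521728516 135.5009765625 60.41713333129883
start [[135.7, 78.5], [199.2, 97.1], [162.5, 205.1], [96.3, 187.6], [86.5, 122.8]] [1.   0.99 1.02 1.04 1.  ] [1.06 2.08 1.07 1.05]
w5 [[173.3, 79.5], [215.3, 128.4], [125.7, 201.9], [82.0, 153.9], [107.6, 93.1]] [1.01 1.   0.98 1.01 1.  ] [1.05 2.08 1.07 1.04]
now [[174.8, 80.7], [215.3, 130.3], [124.2, 200.9], [84.5, 151.5], [109.3, 91.6]] [1.   1.   0.97 0.97 1.  ] [1.05 2.08 1.07 1.04]
w5 [0.569 0.563 0.565 0.567 0.553] 0.5631818353752035 0.5646608084834941
now [0.597 0.591 0.591 0.597 0.586] 0.5926996262242226 0.5914742169154437
```

The dots on the head give precise turns: 0.563 at the last view and 0.593 now, exactly following the tool. So it is still unbroken and close to the click, and I use finer steps.

```bash

python3 -m handwheel '[[0,-0.003,0,0,0,0.009],[0.001,-0.007,0,0,0,0.019],[0.001,-0.007,0,0,0,0.019],[0.001,-0.007,0,0,0,0.019]]'
python3 - <<'E'
from bench import viewer
import cv2;cv2.imwrite('pics/topnow.png',viewer.snapshot('top')[:,:,::-1])
E
python3 dots.py | tail -1
```

```text
time: 16.82
tool_pos: [0.5157, -0.3656, 0.1059]
ee_rot: [2.682, -0.193, 1.217]
wrist_force: [12.4, -2.7, -1.8]
width: 0.0474
finger_force: 5.3
now [0.609 0.592 0.597 0.598 0.591] 0.5974075890827772 0.5972652225952406
```

```bash

python3 -m handwheel '[[0,-0.003,0,0,0,0.009],[0.001,-0.007,0,0,0,0.019],[0.001,-0.007,0,0,0,0.019],[0.001,-0.007,0,0,0,0.019]]'
python3 - <<'E'
from bench import viewer
import cv2;cv2.imwrite('pics/topnow.png',viewer.snapshot('top')[:,:,::-1])
E
python3 dots.py | tail -1
```

```text
time: 17.2
tool_pos: [0.5146, -0.365, 0.1053]
ee_rot: [2.683, -0.197, 1.208]
wrist_force: [12.6, -3.3, -1.6]
width: 0.0473
finger_force: 5.3
now [0.625 0.616 0.608 0.604 0.608] 0.6124347958972913 0.60838103798149
```

```bash

python3 -m handwheel '[[0,-0.003,0,0,0,0.009],[0.001,-0.007,0,0,0,0.019],[0.001,-0.007,0,0,0,0.019],[0.001,-0.007,0,0,0,0.019]]'
python3 - <<'E'
from bench import viewer
import cv2;cv2.imwrite('pics/topnow.png',viewer.snapshot('top')[:,:,::-1])
E
python3 dots.py | tail -1
```

```text
time: 17.58
tool_pos: [0.5135, -0.3643, 0.1047]
ee_rot: [2.685, -0.202, 1.198]
wrist_force: [12.5, -3.3, -2.3]
width: 0.047
finger_force: 5.3
now [0.624 0.628 0.626 0.636 0.607] 0.624334905314392 0.625939162111551
```

The dots always follow the handle, so the blue ring may turn with it. The real test is the core's red line against the head's, so I view that.

```bash
python3 - <<'E'
import cv2,numpy as np
t5=cv2.imread('pics/t5.png');n=cv2.imread('pics/topnow.png')
n=cv2.resize(n[215:265,345:425],None,fx=5,fy=5,interpolation=cv2.INTER_CUBIC)
c=lambda x:cv2.resize(x[60:220,70:260],None,fx=2,fy=2)
T=[t5[:250,:400],t5[250:,:400],n]
for t in T:
    f=t.astype(float);red=np.clip(f[:,:,2]-(f[:,:,0]+f[:,:,1])/2-35,0,None);yy,xx=np.mgrid[:250,:400]
    d=np.hypot(xx-150,yy-142);out=[]
    for lo,hi in((8,25),(25,42),(42,52),(52,68)):
        m=(d>lo)&(d<hi)&(xx>150);w=red[m]
        if w.sum()>0: out.append(((w*xx[m]).sum()/w.sum(),(w*yy[m]).sum()/w.sum(),w.sum()))
    print(np.round(out,1).tolist())
cv2.imwrite('pics/t6.png',np.hstack([c(T[1]),c(T[2])]))
E
```

```text
[[165.3, 140.1, 8909.5], [182.6, 136.0, 8734.0], [196.4, 131.2, 6134.5], [202.7, 129.1, 3059.0]]
[[164.8, 148.5, 7998.5], [181.3, 153.7, 8360.5], [195.1, 157.2, 6466.5], [201.0, 158.2, 1763.5]]
[[165.3, 149.2, 7997.0], [181.6, 154.7, 9037.0], [193.4, 159.2, 6527.0], [199.5, 161.8, 799.5]]
```

View pics/t6.png

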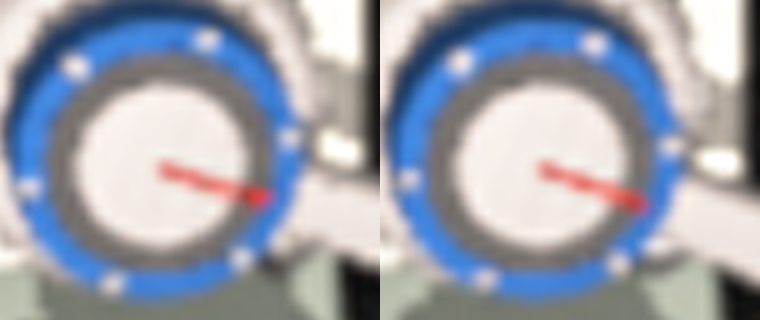

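The outer mark has moved ahead of the core line by about 0.04 rad since the last view: the ring and dots move with the handle, while the core lags. The force has also levelled off, so the break has begun. I step on a little and check the same measure.

```bash

python3 -m handwheel '[[0.001,-0.007,0,0,0,0.019],[0.002,-0.014,0,0,0,0.038],[0.002,-0.014,0,0,0,0.038],[0.002,-0.014,0,0,0,0.038]]'
cat > red.py <<'E'
import cv2,numpy as np
from bench import viewer
n=viewer.snapshot('top')[:,:,::-1].copy();cv2.imwrite('pics/topnow.png',n)
t5=cv2.imread('pics/t5.png');n=cv2.resize(n[215:265,345:425],None,fx=5,fy=5,interpolation=cv2.INTER_CUBIC)
for t in (t5[:250,:400],t5[250:,:400],n):
    f=t.astype(float);red=np.clip(f[:,:,2]-(f[:,:,0]+f[:,:,1])/2-35,0,None);yy,xx=np.mgrid[:250,:400]
    d=np.hypot(xx-150,yy-142);out=[]
    for lo,hi in((12,38),(42,68)):
        m=(d>lo)&(d<hi)&(xx>150);w=red[m];out.append(np.arctan2((w*(yy[m]-143.7)).sum(),(w*(xx[m]-150)).sum()))
    print('core,head,diff',np.round(out+[out[1]-out[0]],3))
E
python3 red.py; python3 dots.py|tail -1
```

```text
time: 17.97
tool_pos: [0.5112, -0.363, 0.1036]
ee_rot: [2.689, -0.21, 1.18]
wrist_force: [12.3, -3.7, -1.6]
width: 0.0472
finger_force: 5.2
core,head,diff [-0.233 -0.265 -0.032]
core,head,diff [ 0.311  0.287 -0.024]
core,head,diff [0.333 0.365 0.031]
now [0.646 0.633 0.644 0.644 0.62 ] 0.6373976625497446 0.6437432566780223
```

The click is confirmed: the core has stopped, the head is ahead by about 0.055 rad, and the force is falling. A little more with a short hold, then I release.

```bash

python3 -m handwheel '[[0.001,-0.007,0,0,0,0.019],[0.002,-0.014,0,0,0,0.038],[0.002,-0.022,0,0,0,0.057],[0.002,-0.022,0,0,0,0.057],[0.002,-0.022,0,0,0,0.057],[0.002,-0.022,0,0,0,0.057]]'
python3 red.py|tail -1
```

```text
time: 18.52
tool_pos: [0.5077, -0.3609, 0.1018]
ee_rot: [2.695, -0.223, 1.152]
wrist_force: [11.5, -3.3, -1.9]
width: 0.047
finger_force: 5.0
core,head,diff [0.334 0.395 0.061]
```

Core unchanged, break about 0.09 rad. I ease back and centre the fingers around the handle.

```bash

python3 -m handwheel '[[-0.001,0.014,0,0,0,-0.038],[-0.002,0.029,0,0,0,-0.076],[-0.003,0.043,0,0,0,-0.115],[-0.004,0.058,0,0,0,-0.153],[-0.005,0.072,0,0,0,-0.19],[-0.005,0.09,0,0,0,-0.19],[-0.005,0.11,0,0,0,-0.19],[-0.005,0.13,0,0,0,-0.19],[-0.005,0.13,0,0,0,-0.19]]'
python3 red.py|tail -1
```

```text
time: 19.32
tool_pos: [0.5247, -0.372, 0.11]
ee_rot: [2.686, -0.18, 1.243]
wrist_force: [1.5, 0.1, 0.2]
width: 0.0469
finger_force: 0.0
core,head,diff [ 0.333  0.304 -0.029]
```

It has sprung straight (diff back to its start value), the core is still at the click angle, and there is no contact. Now I open and withdraw along the axis.

```bash

python3 -m handwheel '[[0,0,0,0,0,0],[0,0,0,0,0,0],[0,0,0,0,0,0],[0,0,0,0,0,0],[0,0,0,0,0,0],[0,0,0,0,0,0]]' -1
python3 -m handwheel '[[0,0,-0.1,0,0,0],[0,0,-0.2,0,0,0],[0,0,-0.35,0,0,0],[0,0,-0.5,0,0,0],[0,0,-0.65,0,0,0],[0,0,-0.75,0,0,0],[0,0,-0.75,0,0,0],[0,0,-0.75,0,0,0]]'
python3 red.py|tail -1; python3 dots.py|tail -1
```

```text
time: 19.87
tool_pos: [0.5244, -0.3715, 0.1098]
ee_rot: [2.686, -0.181, 1.244]
wrist_force: [0.3, 0.1, 0.5]
width: 0.0837
finger_force: 0.0
time: 20.53
tool_pos: [0.4542, -0.3739, 0.2434]
ee_rot: [2.684, -0.179, 1.243]
wrist_force: [0.6, 0.6, -0.5]
width: 0.0941
finger_force: 0.0
core,head,diff [ 0.334  0.304 -0.03 ]
now [0.583 0.579 0.577 0.573 0.555] 0.5734162713192152 0.5768824843783082
```

The wrench is straight again and the cap has turned about 0.575 rad from its start. The robot is clear, so I hand in.

```bash
python3 -c "
from bench import robot
print(robot.close_job())"
```

```text
the job is handed in; nothing more can be done
None
```

I turned the cap until the wrench clicked over (break about 0.09 rad), then let go: the wrench sprang straight and is still on the cap, the arm is clear of everything, and the job is handed in at about 20.6 s. The cap's final angle is inferred at about 0.52–0.55 rad from its turn of 0.575–0.59 rad, and I did not re-check the bystanders by camera.

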